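# Strip down a laser-welding set-up

## Task

The weld on the shaft is finished, so take the set-up apart: lay the shaft in the notches of the white cradle, set the V-block upright and square in its wooden case with its groove running lengthwise, and put the round bored stop over the pin of the spindle stand, right down on its base. When the riser plate is bare, lay it square on the black rest, inside the lips and flat on both rubber bars. Lower each thing into place rather than dropping it, and leave the white bottle and the black eyepiece standing where they are.

Things in the scene. Friction and masses are not known exactly. Their poses are not given: they have to be found in the camera images.
- shaft: Bright steel stepped shaft, level in the V-block's groove, 96 mm long: middle part 28 mm dia x 68 mm, each end 18 mm dia x 14 mm; straw-tinted weld band near one end. About 0.4 kg. Origin mid-length on its axis; y along it; either way round is right. As it lies, its axis is 46.8 mm above the V-block's underside, 6.8 mm above its top.
- vblock: Dark steel V-block, 44 mm (x) by 56 mm (y) by 40 mm high, with a 90 degree groove in the top along its y, 26 mm wide and 13 mm deep. About 0.55 kg. Origin at the centre of its underside, z up. It stands on one half of the riser plate, carries the shaft, its y along the plate's y to within 0.05 rad.
- stop: Round bright steel stop: a thick ring standing on end, 50 mm outside diameter, 28 mm through bore, 45 mm high. About 0.45 kg. Origin at the centre of its underside, z up the bore. It stands on the other half of the riser plate.
- riser: Aluminium riser plate under the whole set-up, 60 mm (x) by 144 mm (y) by 20 mm thick, lying on the table. About 0.45 kg. Origin at the centre of its underside, y lengthwise. The V-block and the stop stand on it about 40 mm either side of its middle along y; which one is on which side varies.
- cradle: White plastic cradle, fixed: base 64 (x) x 84 (y) x 8 mm; two upright ribs 8 mm thick at y = +-22 mm, tops 40 mm above the table, each with a 90 degree V notch 30 mm wide, 15 mm deep. Origin: centre of underside. The shaft lies along the cradle's y across both notches, middle over middle, its axis then 44.8 mm above the origin.
- case: Open wooden case with a cork floor, fixed: outside 74 mm (x) by 86 mm (y), walls 6 mm thick and 14 mm high, inside 62 by 74 mm, the floor 5 mm above the table. Origin at the centre of its underside, y lengthwise. Place of the V-block, its groove along the case's y.
- spindle: Spindle stand, fixed: round grey base, 76 mm diameter and 10 mm high, with an upright steel pin in the centre, 12 mm diameter with a tapered tip, its top 37 mm above the table. Origin at the centre of its underside. Place of the round stop, which goes over the pin and down on the base.
- rest: Black plate rest, fixed; base 92 (x) x 176 (y) x 6 mm. Two rubber bars across it at y = +-48 mm (66 along x, 20 along y), tops 24 mm above the table. Lips 34 mm high: one per end, inner faces at y = +-81 mm; two per long side, 16 mm long at the bars, inner faces at x = +-39 mm, open between for fingers. Origin: centre of underside, y lengthwise. The riser plate lies on the bars, lengthwise.
- bottle: White closed plastic bottle, 48 mm diameter and 95 mm high, standing loose beyond the set-up; to be left alone. Origin at the centre of its underside.
- eyepiece: Black microscope eyepiece, 38 mm diameter and 42 mm high, standing loose beyond the set-up; to be left alone. Origin at the centre of its underside.
Not all that is in view belongs to the job. Leave any green look-alike of the riser alone.

How it is judged:
By the outcome, as a careful person would: the job done as asked, in the order asked, and still so for the second after the job is handed in, with the robot touching nothing.
It also fails if it takes over 120 s, if anything falls off the work surface, if the arm or the gripper's body presses on something with over 40 N, if the wrist force passes 120 N, or if a joint passes its speed limit or range.

## Robot

A 6-joint arm with a two-finger parallel gripper is mounted at the origin on the work surface. World frame = base frame: x ahead of the robot, y to its left, z up, the work surface at z = 0. Lengths are in m, angles in rad, forces in N, time in s.
With the tool pointing down it reaches from about 0.35 to 0.85 m from the base axis. Payload 8.1 kg.
Tool frame: the origin (TCP) lies at the very end of the fingers, on their centre line; the grasp point (between the pads) lies 19 mm behind it; z points along the fingers, y is the line along which they close (so a half turn about z gives the same grasp; the last joint's range is limited). The gripper opens to 93 mm and grips with 3 to 60 N. Pads are 15 mm wide; open, the fingers measure 128 mm over their backs; the gripper's body (75 mm by 188 mm) begins 65 mm behind the grasp point.
Start: joints at [-1.337, 0.13, 1.488, -0, 1.523, -0.085], TCP at [0.188, -0.57, 0.219] pointing down, gripper open.
Joint ranges: [-2.96, 2.96], [-0.89, 2.26], [0.02, 2.5], [-1.34, 4.48], [0, 2.73], [-2.66, 2.66]. Speed limits (rad/s): [2.39, 2.39, 2.79, 3.14, 3.14, 3.14].

## Interface

Orientations are given as a rotation vector (axis times angle).
In Python, from plant import robot gives the robot as it stands. The module is installed in compiled form; this text tells all that it offers.
- The arm moves only by the tool play_rows, never from a script. Its argument "increments" is text: rows parted by semicolons, each of 5 numbers parted by spaces: the shift along the tool's x, y, z in mm, then the turn about the tool's z in degrees, then the closure, from -1 (fully open) to 1 (shut). In form: dx dy dz yaw claw; .... A call has 1 to 20 rows; each row is the pose to reach, as a shift and turn from the pose commanded when the call began, along the tool's axes at that moment; what a row does not reach only later rows make up. A row lasts 1/10 s, in which the tool goes at most 50 mm and 8.59 degrees, less where a joint would pass 70% of its speed; a pose out of reach is approached as far as the arm can. A call with a gripper value outside its range is refused whole. The fingers move at their own pace and stop on an object; "force" is the grip in N (left out, the last holds). Time passes only in rows, so rows that repeat a pose let the fingers close. It gives the time, the measured TCP pose, the force, the opening and the grip force at its end, in the units of the state.
- robot.read_state(): the state, without advancing time (a new reading comes with each control period).
- robot.read_camera(name): name is "side" or "top" or "wrist"; returns the picture (400x640x3 uint8, blue, green, red); there is no depth.
- robot.calibration(name): a dict with "vertical_fov" (degrees; the focal length in pixels is half the picture's height over the tangent of half this angle, whatever the lens; pixels are square), "cx", "cy" (the principal point, pixels), "D" ([k1, k2, p1, p2, k3] as OpenCV has them; the pictures are not rectified), "rvec" (rotation vector, rad) and "tvec" (3), from world to camera coordinates, as OpenCV has them. Camera axes: x right, y down, z forward; pixel columns grow to the right and rows downward; lengths in m; the calibration is good to about 2 mm. A picture is of the moment at which its call begins: read the wrist's pose just before it. calibration takes no time and is no camera call; for the wrist camera it gives the pose at the moment of the call.
- robot.close_job(): hands the job in; it is judged then, once.
Trained networks look in the newest picture that a camera, given by its name, has taken for a name from the list of things; names that differ only in an ending like _2 or _b are one class to them, and where a whole thing is asked for, a point or a joint stands for the part that bears it (a point fixed in the world has none). Each returns a list of dicts, best first, with "conf" (0 to 1); they miss things now and then, are a little off and sometimes report something else, mostly with a low value. They report only what shows in the picture. A call takes as long as a camera call. They do not tell look-alikes from the thing itself.
- robot.recognise(camera, query): "centre" ([x, y, z] in m, in world coordinates, good to about 4 mm: the middle of the surface that is visible of it).
- robot.regions_of(camera, query): "pixels" (400x640 bool, what is visible of it).
- robot.landmark_of(camera, query): "centre" ([x, y, z] in m, in world coordinates, good to about 4 mm: a listed point, or the origin of a listed thing).
The state is a dict: "t": time; "q": joint angles; "dq": joint speeds; "joint_torque": joint torques, N m; "tool_pos": TCP position; "orientation": TCP orientation; "force": force on the tool from outside, world axes, zero at the start; "wrist_torque": the same for the moment, N m; "opening": finger opening in m; "gripper_force": force on a finger pad.
Only numpy, scipy, OpenCV 4.12 (cv2) and the standard library are available. Lean on these libraries where they do the work, as an engineer would, in place of code of your own. Each camera call takes 0.05 s, during which the arm holds its last target. There are 200 camera calls.

## Working session

There is one attempt and no reset: what is moved stays moved. The work goes in short steps, Python scripts to look and compute and a tool call to move; the robot and the scene stay as the last step left them, time stands still between calls to the robot, and variables do not carry over. Pictures are saved under pics/ and viewed, at most 14 in all, crops included, and the job is handed in when it is done.

Besides the shell and the picture viewer there is one more tool, called after "Request:" as name(argument=value, ...) on one line, values as JSON. play_rows: Moves the arm, as the interface text tells. Its arguments: {"type":"object","properties":{"increments":{"type":"string"},"force":{"type":"number"}},"required":["increments"]}

```bash
mkdir -p pics
cat > h.py <<'E'
import numpy as np, cv2
from plant import robot
def K(c):
    f=200/np.tan(np.radians(c["vertical_fov"])/2)
    return np.array([[f,0,c["cx"]],[0,f,c["cy"]],[0,0,1.]]),np.array(c["D"],float)
def ray(c,uv,z):
    "pixels -> world xy at height z"
    k,D=K(c); uv=np.array(uv,float).reshape(-1,1,2)
    n=cv2.undistortPoints(uv,k,D).reshape(-1,2)
    R=cv2.Rodrigues(np.array(c["rvec"],float))[0]; t=np.array(c["tvec"],float).ravel()
    o=-R.T@t; d=np.c_[n,np.ones(len(n))]@R
    return o+d*((z-o[2])/d[:,2])[:,None]
def proj(c,P):
    k,D=K(c); return cv2.projectPoints(np.array(P,float).reshape(-1,1,3),np.array(c["rvec"],float),np.array(c["tvec"],float),k,D)[0].reshape(-1,2)
def shot(n,f):
    c=robot.calibration(n); im=robot.read_camera(n); cv2.imwrite(f"pics/{f}.png",im); return c,im
E
python3 - <<'E'
from h import *
s=robot.read_state(); print(s["t"],s["tool_pos"],s["orientation"],s["opening"])
for n in("top","side"):
    c,im=shot(n,n+"0"); print(n,c)
    for q in "shaft vblock stop riser cradle case spindle rest bottle eyepiece".split():
        print(q,[(np.round(r["centre"],3).tolist(),round(r["conf"],2)) for r in robot.landmark_of(n,q)][:3])
E
```

```text
0.0 [ 0.18793281 -0.56921973  0.21760831] [-3.09999637e+00 -4.98341007e-01  2.46459893e-04] 0.09306922921921151
top {'vertical_fov': 56.525974426973846, 'cx': 316.62767110914285, 'cy': 196.4520991462288, 'D': array([-0.04452063,  0.        ,  0.        ,  0.        ,  0.        ]), 'rvec': array([ 2.16949693, -2.16092596,  0.09427156]), 'tvec': array([-0.02136948,  0.47196873,  0.88177482])}
shaft []
vblock [([0.475, 0.025, 0.022], 0.75), ([0.475, 0.029, 0.07], 0.29)]
stop [([0.493, -0.05, 0.018], 0.58), ([0.473, 0.027, 0.065], 0.34)]
riser [([0.733, -0.346, -0.003], 0.9), ([0.332, 0.105, 0.001], 0.85), ([0.484, -0.016, -0.003], 0.81)]
cradle [([0.365, 0.267, -0.002], 0.7)]
case [([0.571, -0.276, -0.001], 0.84)]
spindle [([0.602, 0.286, -0.002], 0.93), ([0.487, -0.051, 0.019], 0.68)]
rest [([0.373, -0.275, -0.002], 0.68), ([0.676, -0.034, 0.004], 0.65), ([0.472, 0.026, 0.066], 0.37)]
bottle [([0.654, 0.076, 0.001], 0.9), ([0.474, 0.026, 0.066], 0.68)]
eyepiece [([0.676, -0.033, 0.004], 0.79)]
side {'vertical_fov': 51.61196751941879, 'cx': 319.70656896022814, 'cy': 202.72090988682478, 'D': array([-0.01024953,  0.        ,  0.        ,  0.        ,  0.        ]), 'rvec': array([ 0.51810046, -2.65720258,  1.21880426]), 'tvec': array([0.40806403, 0.17344981, 0.97420072])}
shaft [([0.472, 0.027, 0.07], 0.67)]
vblock [([0.478, 0.026, 0.022], 0.53)]
stop [([0.489, -0.052, 0.016], 0.51)]
riser [([0.485, -0.018, 0.0], 0.86), ([0.737, -0.34, 0.002], 0.86), ([0.33, 0.105, 0.002], 0.66)]
cradle [([0.371, 0.257, 0.0], 0.96)]
case [([0.576, -0.281, 0.001], 0.86)]
spindle [([0.602, 0.287, -0.004], 0.71)]
rest [([0.378, -0.272, -0.0], 0.82)]
bottle [([0.649, 0.073, -0.002], 0.97)]
eyepiece [([0.677, -0.035, 0.001], 0.61)]
```

View pics/top0.png

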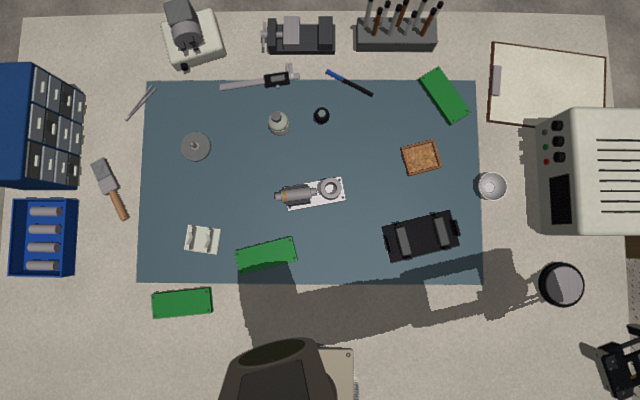

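View pics/side0.png

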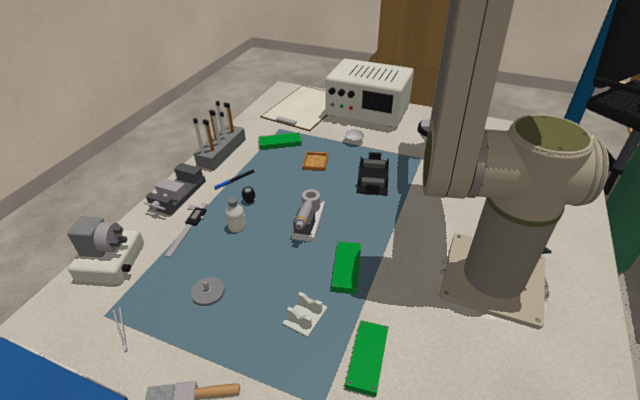

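Top view: the shaft and V-block are at about (296,194), the stop at (329,188) on the silver riser, the cradle at (203,239), the spindle at (196,146), the case at (421,157) and the rest at (421,236). The green plates are decoys. The side view agrees. Next I'll fit model silhouettes to the region masks.

```bash
cat >> h.py <<'E'
from scipy.optimize import minimize
def box(x0,x1,y0,y1,z0,z1): return np.array([(x,y,z) for x in(x0,x1) for y in(y0,y1) for z in(z0,z1)])/1000.
def cyl(r,z0,z1,r1=None):
    a=np.linspace(0,2*np.pi,32,endpoint=False); r1=r1 or r
    return np.r_[np.c_[r*np.cos(a),r*np.sin(a),0*a+z0],np.c_[r1*np.cos(a),r1*np.sin(a),0*a+z1]]/1000.
def ycyl(r,y0,y1):
    c=cyl(r,y0,y1); return c[:,[0,2,1]]
def rib(y):  # halves of a notched rib
    L=[(-32,8),(-32,40),(-15,40),(0,25),(0,8)]; out=[]
    for s in(1,-1): out.append(np.array([(s*x,y+d,z) for x,z in L[:3]+[(-15,8)] for d in(-4,4)])/1000.); out.append(np.array([(s*x,y+d,z) for x,z in [(-15,40),(0,25),(0,8),(-15,8)] for d in(-4,4)])/1000.)
    return out
M={"case":[box(-37,37,-43,43,0,14)],
 "cradle":[box(-32,32,-42,42,0,8)]+rib(22)+rib(-22),
 "rest":[box(-46,46,-88,88,0,6)]+[box(-33,33,y-10,y+10,6,24) for y in(-48,48)]+[box(min(s*39,s*46),max(s*39,s*46),y-8,y+8,0,34) for s in(1,-1) for y in(-48,48)]+[box(-46,46,min(s*81,s*88),max(s*81,s*88),0,34) for s in(1,-1)],
 "spindle":[cyl(38,0,10),cyl(6,0,30),cyl(6,30,37,2)],
 "riser":[box(-30,30,-72,72,0,20)],
 "stop":[cyl(25,0,45)],
 "vblock":[box(-22,22,-28,28,0,40)],
 "shaft":[ycyl(14,-34,34),ycyl(9,-48,48)]}
def sil(c,name,p,z):
    x,y,a=p; R=np.array([[np.cos(a),-np.sin(a),0],[np.sin(a),np.cos(a),0],[0,0,1]])
    m=np.zeros((400,640),np.uint8)
    for h in M[name]:
        u=proj(c,h@R.T+[x,y,z]); cv2.fillConvexPoly(m,cv2.convexHull(np.round(u*16).astype(np.int32)),1,cv2.LINE_8,4)
    return m.astype(bool)
def fit(name,obs,p0,z=0,occl=None):
    "obs: list of (calib, mask[, ignore mask])"
    def cost(p):
        s=0
        for o in obs:
            m=sil(o[0],name,p,z); b=o[1]; 
            if len(o)>2: m=m&~o[2]; b=b&~o[2]
            s+=1-(m&b).sum()/max(1,(m|b).sum())
        return s/len(obs)
    best=None
    for a in ([p0[2]] if name in("spindle","stop") else [p0[2]+d for d in(-.2,0,.2)]):
        S=np.array([[p0[0],p0[1],a]]*4); S[1,0]+=.008; S[2,1]+=.008; S[3,2]+=.15
        r=minimize(cost,S[0],method="Nelder-Mead",options=dict(initial_simplex=S,xatol=2e-4,fatol=1e-4,maxiter=150))
        if best is None or r.fun<best.fun: best=r
    return best.x,best.fun
def near(n,q,xy,zc=.01):
    "region mask whose centroid lies nearest to the world point xy"
    c=robot.calibration(n); u=proj(c,[[*xy,zc]])[0]; R=[r["pixels"] for r in robot.regions_of(n,q)]
    R=[r for r in R if r.sum()>20]
    if not R: return None
    return min(R,key=lambda m:np.hypot(*(np.argwhere(m).mean(0)[::-1]-u)))
E
python3 - <<'E'
from h import *
G={"shaft":(.473,.027,.2,.0668),"vblock":(.476,.026,.2,.02),"stop":(.491,-.051,0,.02),"riser":(.484,-.016,.2,0),"cradle":(.368,.262,-.1,0),"case":(.573,-.278,.2,0),"spindle":(.602,.286,0,0),"rest":(.376,-.273,.2,0)}
ct,cs=robot.calibration("top"),robot.calibration("side")
import pickle; O={}
for q,g in G.items():
    o=[]
    for n,c in(("top",ct),("side",cs)):
        m=near(n,q,g[:2],g[3]+.01)
        if m is not None: o.append((c,m))
    O[q]=o
    for oo in ([o[:1],o[1:],o] if len(o)>1 else [o]):
        if oo: 
            p,f=fit(q,oo,g[:3],g[3]); print(q,np.round(p,4),round(f,2),[int(m[1].sum()) for m in oo])
pickle.dump(O,open("O.pkl","wb"))
print(robot.calibration("wrist"),robot.read_state()["t"])
E
```

```text
shaft [0.4731 0.0279 0.128 ] 0.1 [449]
shaft [0.4743 0.0254 0.1309] 0.17 [281]
shaft [0.4732 0.0277 0.1419] 0.14 [449, 281]
vblock [0.4741 0.0282 0.1951] 0.65 [183]
vblock [0.4716 0.0295 0.2928] 0.61 [206]
vblock [0.4738 0.0274 0.2023] 0.63 [183, 206]
stop [ 0.4878 -0.0497  0.0678] 0.34 [276]
stop [ 0.4885 -0.0488  0.057 ] 0.31 [303]
stop [ 0.4879 -0.0505  0.0707] 0.33 [276, 303]
riser [ 0.4806 -0.0144  0.1838] 0.63 [575]
riser [ 0.4793 -0.0097  0.2155] 0.69 [329]
riser [ 0.4799 -0.0132  0.2102] 0.66 [575, 329]
cradle [ 0.3677  0.2647 -0.1219] 0.12 [1093]
case [ 0.5723 -0.279   0.2555] 0.06 [1051]
case [ 0.574  -0.277   0.2692] 0.07 [454]
case [ 0.5737 -0.2786  0.2195] 0.08 [1051, 454]
spindle [0.601  0.2876 0.0775] 0.09 [692]
spindle [0.6011 0.2887 0.0745] 0.07 [771]
spindle [ 0.6026  0.2899 -0.0069] 0.09 [692, 771]
rest [ 0.376 -0.273  0.   ] 1.0 [440]
rest [ 0.3784 -0.2764  0.2547] 0.19 [1116]
rest [ 0.3784 -0.2764  0.2547] 0.59 [440, 1116]
{'vertical_fov': 66.68023550262116, 'cx': 317.1631186022465, 'cy': 202.83375261654894, 'D': array([-0.01059924,  0.        ,  0.        ,  0.        ,  0.        ]), 'rvec': array([-2.35441841,  1.7031052 ,  0.24037241]), 'tvec': array([-0.60127905, -0.03206133,  0.39142257])} 1.9
```

```bash
cat >> h.py <<'E'
def tool():
    s=robot.read_state(); R=cv2.Rodrigues(np.array(s["orientation"],float))[0]; return s,R,np.array(s["tool_pos"])
def go(*wps):
    "waypoints (x,y,z,phi): phi = world angle of tool y; prints shift (mm) and yaw (deg) from the current pose"
    s,R,p=tool(); a=np.arctan2(R[1,1],R[0,1])
    print("t %.2f tcp %s phi %.3f q6 %.2f q1 %.2f tilt %s open %.4f F %s"%(s["t"],np.round(p,4),a,s["q"][5],s["q"][0],np.round(R[:,2],3),s["opening"],np.round(s["force"],1)))
    for w in wps:
        d=R.T@(np.array(w[:3])-p)*1000; y=(w[3]-a+np.pi/2)%np.pi-np.pi/2
        print("  ",np.round(d,1),"yaw %.1f"%(-np.degrees(y)))
E
python3 - <<'E'
from h import *
go((.473,.028,.2,.14)); c=robot.calibration("wrist"); R=cv2.Rodrigues(c["rvec"])[0]; o=-R.T@c["tvec"]; s,Rt,p=tool(); print("cam in tool",Rt.T@(o-p),"axis",Rt.T@R[2])
E
```

```text
t 1.90 tcp [ 0.1881 -0.5698  0.2186] phi -1.252 q6 -0.09 q1 -1.34 tilt [ 0.  0. -1.] open 0.0929 F [0.5 0.2 0.3]
   [ 457.9 -478.3   18.6] yaw -79.8
cam in tool [ 0.07680023  0.00156572 -0.16607405] axis [-2.75908473e-01 -7.68481303e-04  9.61183606e-01]
```

Request:
play_rows(increments="33 -34 1 -6 -1;65 -68 3 -12 -1;98 -102 4 -18 -1;131 -137 5 -24 -1;164 -171 7 -30 -1;196 -205 8 -36 -1;229 -239 9 -42 -1;262 -273 11 -48 -1;294 -307 12 -54 -1;327 -342 13 -60 -1;360 -376 15 -66 -1;392 -410 16 -72 -1;425 -444 17 -78 -1;458 -478 19 -80 -1;458 -478 19 -80 -1;458 -478 19 -80 -1;458 -478 19 -80 -1")

```text
t: 3.6
tool_pos: [0.4729, 0.027, 0.1996]
orientation: [2.056, 2.375, -0.001]
force: [-0.1, -0.6, -0.7]
opening: 0.0931
gripper_force: 0.0
```

Run:
```python
from h import *
c,im=shot("wrist","w1")
G={"shaft":(.473,.028,.14,.0668),"riser":(.484,-.016,.2,0)}
for q,g in G.items():
    m=near("wrist",q,g[:2],g[3])
    if m is None: print(q,None); continue
    p,f=fit(q,[(c,m)],g[:3],g[3]); print(q,np.round(p,4),round(f,2),m.sum())
    if q=="shaft": go((p[0],p[1],.0625,p[2]))
```

```text
shaft [0.4747 0.0266 0.1379] 0.06 2327
t 3.70 tcp [0.473  0.0265 0.1998] phi 0.142 q6 -0.19 q1 -0.05 tilt [ 0. -0. -1.] open 0.0932 F [-0.4 -1.1  1.1]
   [-1.000e-01  1.700e+00  1.373e+02] yaw 0.2
riser [ 0.4817 -0.0149  0.1888] 0.74 1543
```

View pics/w1.png

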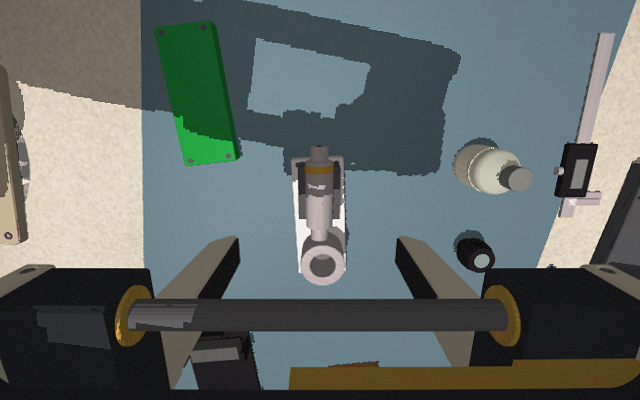

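Wrist view: the shaft is at (318,200) and the stop at (323,262), with both fingers clear on either side. Descending to grip the shaft.

Request:
play_rows(increments="0 2 45 0 -1;0 2 85 0 -1;0 2 115 0 -1;0 2 130 0 -1;0 2 137 0 -1;0 2 137 0 -1;0 2 137 0 1;0 2 137 0 1;0 2 137 0 1;0 2 137 0 1;0 2 137 0 1;0 2 137 0 1;0 2 137 0 1;0 2 137 0 1;0 2 137 0 1;0 2 137 0 1", force=40)

```text
t: 5.35
tool_pos: [0.4746, 0.0279, 0.0625]
orientation: [-2.055, -2.375, 0.001]
force: [-4.0, -0.5, 3.3]
opening: 0.0268
gripper_force: 40.0
```

Run:
```python
from h import *
go((.4746,.028,.15,.14),(.368,.264,.16,-.122))
```

```text
t 5.35 tcp [0.4746 0.0279 0.0625] phi 0.144 q6 -0.19 q1 -0.05 tilt [-0.001 -0.    -1.   ] open 0.0268 F [-4.  -0.5  3.3]
   [  0.1  -0.1 -87.5] yaw 0.2
   [249.  -71.7 -97.4] yaw 15.3
```

Request:
play_rows(increments="0 0 -8 0 1;0 0 -25 0 1;0 0 -50 0 1;0 0 -80 0 1;20 -6 -97 1 1;50 -14 -97 3 1;83 -24 -97 5 1;116 -33 -97 7 1;150 -43 -97 9 1;183 -53 -97 11 1;215 -62 -97 13 1;238 -69 -97 15 1;249 -72 -97 15.3 1;249 -72 -97 15.3 1;249 -72 -97 15.3 1")

```text
t: 6.85
tool_pos: [0.3681, 0.2639, 0.1596]
orientation: [2.352, 2.082, -0.0]
force: [0.9, -0.2, -3.8]
opening: 0.0269
gripper_force: 40.0
```

Run:
```python
from h import *
import pickle
g=(.368,.264,-.12)
c,im=shot("wrist","w2"); m=near("wrist","cradle",g[:2],.02); print(m is not None and m.sum())
O=pickle.load(open("O.pkl","rb"))["cradle"]
# ignore what gripper/shaft hides: only the pixels of the shaft region
r=near("wrist","shaft",g[:2],.16); ign=np.zeros((400,640),bool) if r is None else cv2.dilate(r.astype(np.uint8),np.ones((7,7)))>0
ign[235:]=True
p,f=fit("cradle",[(c,m,ign)],g); print(p,f)
p2,f=fit("cradle",O+[(c,m,ign)],g); print(p2,f); go((p[0],p[1],.041,p[2]))
o=im.copy(); o[sil(c,"cradle",p,0)^(cv2.erode(sil(c,"cradle",p,0).astype(np.uint8),np.ones((3,3)))>0)]=(0,0,255); cv2.imwrite("pics/w2o.png",o)
```

```text
2048
[ 0.36871023  0.26178414 -0.12911039] 0.14874264312466556
[ 0.36939834  0.26233055 -0.13110208] 0.152609033192872
t 7.00 tcp [0.3684 0.2633 0.1596] phi -0.124 q6 0.63 q1 0.51 tilt [ 0. -0. -1.] open 0.0272 F [ 0.1  0.2 -4. ]
   [ -1.5   0.4 118.6] yaw 0.3
```

View pics/w2o.png

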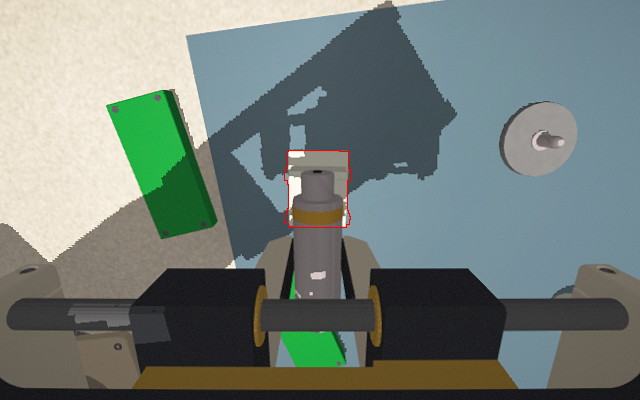

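The cradle fits well, with its outline around (318,190). Lowering the shaft in.

Request:
play_rows(increments="0 0 40 0 1;0 0 75 0 1;0 0 98 0 1;0 0 108 0 1;0 0 113 0 1;0 0 116 0 1;0 0 118 0 1;0 0 119 0 1;0 0 119 0 1")

```text
t: 7.9
tool_pos: [0.3686, 0.2644, 0.0414]
orientation: [2.353, 2.081, 0.002]
force: [-0.3, 0.1, -4.0]
opening: 0.0269
gripper_force: 40.0
```

Request:
play_rows(increments="0 0 0.5 0 1;0 0 1 0 1;0 0 1.5 0 1;0 0 1.5 0 1")

```text
t: 8.3
tool_pos: [0.3687, 0.2645, 0.0405]
orientation: [2.353, 2.081, 0.002]
force: [-3.9, -1.6, 8.6]
opening: 0.0267
gripper_force: 40.0
```

Request:
play_rows(increments="0 0 0 0 0.2;0 0 0 0 0;0 0 0 0 -0.3;0 0 0 0 -1;0 0 0 0 -1;0 0 0 0 -1;0 0 -10 0 -1;0 0 -40 0 -1;0 0 -85 0 -1;0 0 -120 0 -1;0 0 -140 0 -1;0 0 -140 0 -1")

```text
t: 9.5
tool_pos: [0.3703, 0.2653, 0.1838]
orientation: [2.352, 2.08, 0.012]
force: [0.6, -0.1, 0.8]
opening: 0.093
gripper_force: 0.0
```

Run:
```python
from h import *
c,im=shot("wrist","w3"); m=near("wrist","shaft",(.369,.262),.045); p,f=fit("shaft",[(c,m)],(.369,.262,-.13),.0448); print(p,f)
go((.476,.028,.18,.14))
```

```text
[ 0.36942282  0.26300649 -0.13252808] 0.047558386411889586
t 9.60 tcp [0.3683 0.2641 0.1794] phi -0.123 q6 0.63 q1 0.51 tilt [ 0.001  0.001 -1.   ] open 0.0930 F [ 0.2  0.5 -0.1]
   [-221.2  135.8   -0.6] yaw -15.1
```

View pics/w3.png

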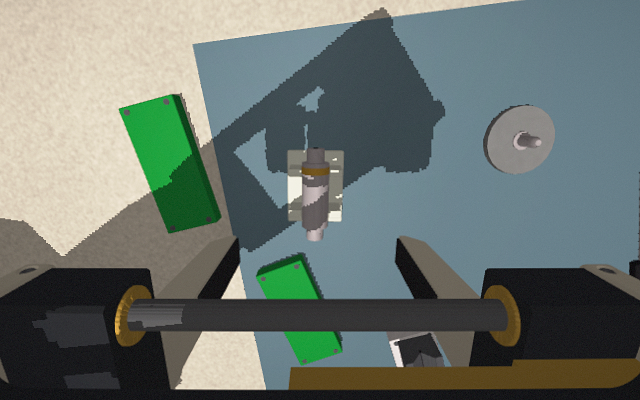

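The shaft lies in both notches, at (315,195), and is level and centred. Back to the V-block.

Request:
play_rows(increments="-20 12 0 -1 -1;-55 34 0 -4 -1;-92 57 0 -6 -1;-130 80 0 -9 -1;-165 102 0 -11 -1;-198 122 0 -13 -1;-221 136 0 -15 -1;-221 136 0 -15 -1;-221 136 0 -15 -1")

```text
t: 10.5
tool_pos: [0.4749, 0.0278, 0.1773]
orientation: [-2.063, -2.366, 0.003]
force: [-0.9, -0.2, -0.2]
opening: 0.0933
gripper_force: 0.0
```

Run:
```python
from h import *
c,im=shot("wrist","w4")
m=near("wrist","vblock",(.475,.028),.04); p,f=fit("vblock",[(c,m)],(.475,.028,.14),.02); print(p,f,m.sum())
go((p[0],p[1],.036,p[2]))
o=cv2.addWeighted(im,1,im,0,0); o[sil(c,"vblock",p,.02)^(cv2.erode(sil(c,"vblock",p,.02).astype(np.uint8),np.ones((3,3)))>0)]=(0,0,255); cv2.imwrite("pics/w4o.png",cv2.resize(o[90:330,200:440],None,fx=2.4,fy=2.4))
```

```text
[0.47532298 0.02457268 0.13740267] 0.05969125214408233 2741
t 10.60 tcp [0.475  0.0289 0.178 ] phi 0.139 q6 -0.19 q1 -0.05 tilt [-0.002  0.    -1.   ] open 0.0932 F [0.4 0.3 1.5]
   [ -4.4  -0.  142. ] yaw 0.1
```

View pics/w4o.png

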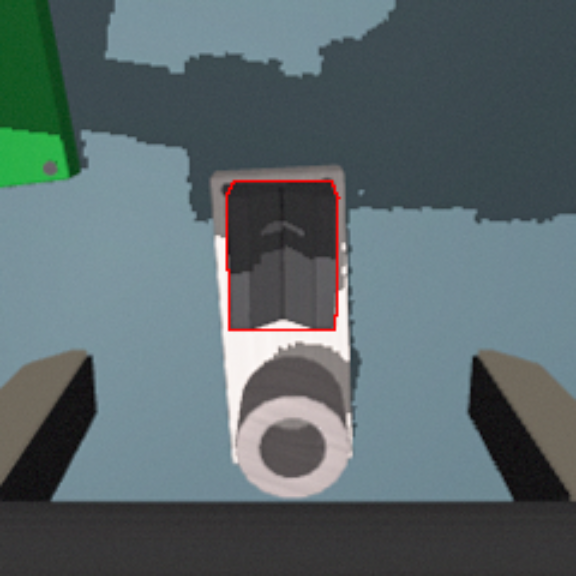

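The V-block fit is accurate (block outline at about (315,195) in the picture). Gripping it now.

Request:
play_rows(increments="-4 0 45 0 -1;-4 0 85 0 -1;-4 0 120 0 -1;-4 0 136 0 -1;-4 0 142 0 -1;-4 0 142 0 -1;-4 0 142 0 1;-4 0 142 0 1;-4 0 142 0 1;-4 0 142 0 1;-4 0 142 0 1;-4 0 142 0 1;-4 0 142 0 1;-4 0 142 0 1", force=50)

```text
t: 12.0
tool_pos: [0.4761, 0.024, 0.0371]
orientation: [-2.061, -2.37, 0.001]
force: [-3.6, -0.6, 4.1]
opening: 0.0439
gripper_force: 50.0
```

Run:
```python
from h import *
go((.475,.0247,.16,.139),(.573,-.278,.16,.25))
```

```text
t 12.00 tcp [0.4761 0.024  0.0371] phi 0.139 q6 -0.20 q1 -0.06 tilt [-0.001 -0.    -1.   ] open 0.0439 F [-3.6 -0.6  4.1]
   [   0.8   -1.2 -122.9] yaw -0.0
   [-312.5   54.  -123. ] yaw -6.4
```

Request:
play_rows(increments="0 0 -8 0 1;0 0 -25 0 1;0 0 -55 0 1;0 0 -90 0 1;-20 3 -115 -0.5 1;-50 9 -123 -1 1;-85 15 -123 -2 1;-125 22 -123 -3 1;-165 29 -123 -4 1;-205 36 -123 -5 1;-245 42 -123 -6 1;-280 48 -123 -6.4 1;-303 52 -123 -6.4 1;-313 54 -123 -6.4 1;-313 54 -123 -6.4 1;-313 54 -123 -6.4 1")

```text
t: 13.6
tool_pos: [0.5731, -0.2773, 0.1596]
orientation: [-1.925, -2.481, -0.001]
force: [-0.2, 0.0, -5.1]
opening: 0.0435
gripper_force: 50.0
```

Run:
```python
from h import *
import pickle
c,im=shot("wrist","w5")
m=near("wrist","case",(.573,-.278),.01); print(m.sum())
r=near("wrist","vblock",(.573,-.278),.15); ign=np.zeros((400,640),bool) 
if r is not None: ign=cv2.dilate(r.astype(np.uint8),np.ones((9,9)))>0; print("vb",r.sum())
ign[240:]=True
p,f=fit("case",[(c,m,ign)],(.573,-.278,.25)); print(p,f)
p2,f=fit("case",pickle.load(open("O.pkl","rb"))["case"]+[(c,m,ign)],(.573,-.278,.25)); print(p2,f)
go((p[0],p[1],.03,p[2]))
s=sil(c,"case",p,0); o=im.copy(); o[s^(cv2.erode(s.astype(np.uint8),np.ones((3,3)))>0)]=(0,0,255); cv2.imwrite("pics/w5o.png",o)
```

```text
3051
[ 0.57390435 -0.28047179  0.25027617] 0.47277141866111694
[ 0.57344314 -0.27869746  0.23145146] 0.21054984426839915
t 13.75 tcp [ 0.5734 -0.277   0.1601] phi 0.252 q6 -0.78 q1 -0.53 tilt [-0.  0. -1.] open 0.0439 F [-0.1  0.3 -5.6]
   [ -3.6  -0.3 130.1] yaw 0.1
```

View pics/w5o.png

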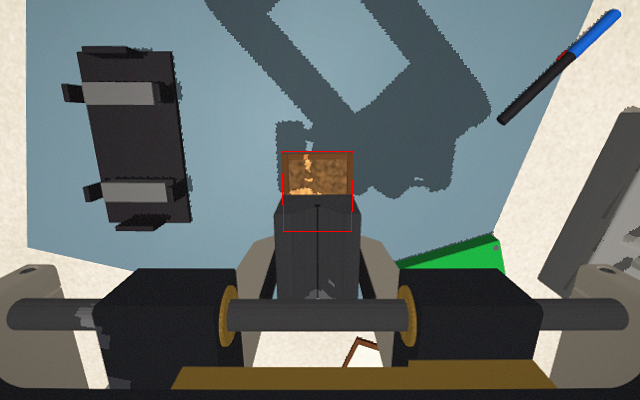

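The case outline at (281–353, top 151) matches. Lowering the V-block into it.

Request:
play_rows(increments="-2.5 0 40 0 1;-2.5 0 80 0 1;-2.5 0 108 0 1;-2.5 0 122 0 1;-2.5 0 130 0 1;-2.5 0 134 0 1;-2.5 0 136 0 1;-2.5 0 137 0 1;-2.5 0 137 0 1")

```text
t: 14.65
tool_pos: [0.5748, -0.2813, 0.0244]
orientation: [1.925, 2.48, 0.0]
force: [0.8, -0.8, -4.8]
opening: 0.044
gripper_force: 50.0
```

Request:
play_rows(increments="0 0 0.7 0 1;0 0 1.4 0 1;0 0 2 0 1;0 0 2 0 1")

```text
t: 15.05
tool_pos: [0.5744, -0.2811, 0.0222]
orientation: [1.926, 2.481, 0.0]
force: [-2.4, 0.8, 3.9]
opening: 0.0439
gripper_force: 50.0
```

Request:
play_rows(increments="0 0 0 0 0;0 0 0 0 -0.3;0 0 0 0 -1;0 0 0 0 -1;0 0 0 0 -1;0 0 -10 0 -1;0 0 -40 0 -1;0 0 -85 0 -1;0 0 -125 0 -1;0 0 -150 0 -1;0 0 -150 0 -1;0 0 -150 0 -1")

```text
t: 16.25
tool_pos: [0.5745, -0.2811, 0.1724]
orientation: [1.925, 2.48, 0.0]
force: [0.4, 0.0, 0.9]
opening: 0.0929
gripper_force: 0.0
```

Run:
```python
from h import *
c,im=shot("wrist","w6")
m=near("wrist","case",(.573,-.279),.02); v=near("wrist","vblock",(.573,-.279),.04)
p,f=fit("case",[(c,m,v)],(.573,-.279,.25)); print(p,f)
p,f=fit("vblock",[(c,v)],(.573,-.279,.25),.005); print(p,f)
cv2.imwrite("pics/w6c.png",cv2.resize(im[90:290,220:420],None,fx=3,fy=3))
go((.488,-.05,.18,.14))
```

```text
[ 0.57529074 -0.28099332  0.27793776] 0.08625045110068563
[ 0.57457407 -0.27946429  0.26668885] 0.03765996343692868
t 16.40 tcp [ 0.573  -0.2802  0.1691] phi 0.251 q6 -0.79 q1 -0.54 tilt [-0.003  0.002 -1.   ] open 0.0924 F [ 0.2  0.4 -0.3]
   [244.2 -25.3 -10.3] yaw 6.3
```

View pics/w6c.png

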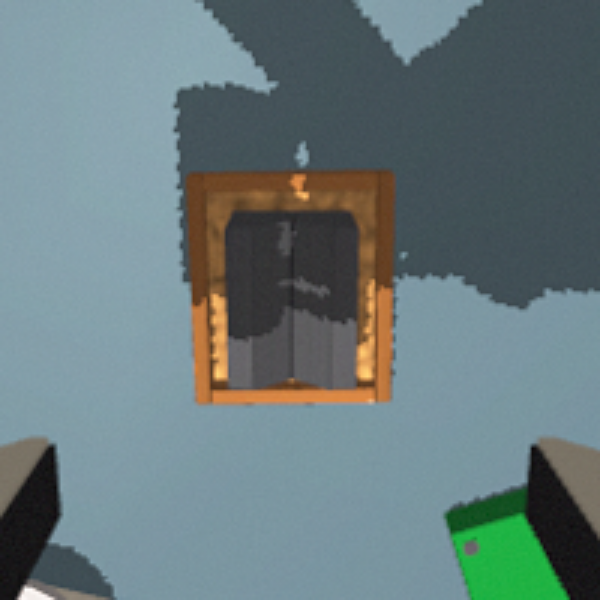

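The V-block sits square and centred in the case, at (290,300) in the crop. Now the stop.

Request:
play_rows(increments="20 -2 -3 1 -1;55 -6 -10 2 -1;95 -10 -10 3 -1;135 -14 -10 4 -1;175 -18 -10 5 -1;210 -22 -10 6 -1;235 -24 -10 6.3 -1;244 -25 -10 6.3 -1;244 -25 -10 6.3 -1;244 -25 -10 6.3 -1")

```text
t: 17.4
tool_pos: [0.4894, -0.0513, 0.1807]
orientation: [-2.059, -2.372, 0.001]
force: [0.4, 0.7, 0.2]
opening: 0.093
gripper_force: 0.0
```

Run:
```python
from h import *
c,im=shot("wrist","w7")
m=near("wrist","stop",(.488,-.05),.05)
mm=m.astype(np.uint8); cs,_=cv2.findContours(mm,cv2.RETR_EXTERNAL,cv2.CHAIN_APPROX_NONE); m=cv2.drawContours(mm*0,cs,-1,1,-1)>0
p,f=fit("stop",[(c,m)],(.488,-.05,0),.02); print(p,f,m.sum())
r=near("wrist","riser",(.484,-.015),.02); rp,f=fit("riser",[(c,r,m)],(.481,-.015,.19)); print("riser",rp,f)
go((p[0],p[1],.035,.14))
o=im.copy()
for n,q,z,col in(("stop",p,.02,(0,0,255)),("riser",rp,0,(255,0,0))):
    s=sil(c,n,q,z); o[s^(cv2.erode(s.astype(np.uint8),np.ones((3,3)))>0)]=col
cv2.imwrite("pics/w7o.png",cv2.resize(o[90:290,220:420],None,fx=3,fy=3))
```

```text
[ 0.49091215 -0.05256057 -0.01295369] 0.05555555555555558 2278
riser [ 0.481 -0.015 -0.01 ] 1.0
t 17.55 tcp [ 0.4895 -0.0517  0.1809] phi 0.140 q6 -0.35 q1 -0.21 tilt [-0. -0. -1.] open 0.0932 F [ 0.1  1.3 -0.3]
   [ -1.    1.3 145.9] yaw -0.0
```

View pics/w7o.png

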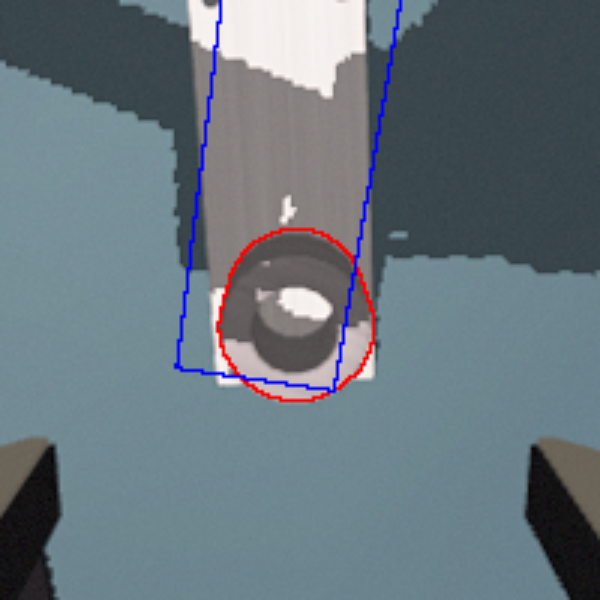

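The stop's outline fits; the riser fit latched onto a wrong mask, so I'll redo it when the plate is bare. Gripping the stop.

Request:
play_rows(increments="-1 1 45 0 -1;-1 1 85 0 -1;-1 1 120 0 -1;-1 1 138 0 -1;-1 1 146 0 -1;-1 1 146 0 -1;-1 1 146 0 1;-1 1 146 0 1;-1 1 146 0 1;-1 1 146 0 1;-1 1 146 0 1;-1 1 146 0 1;-1 1 146 0 1;-1 1 146 0 1")

```text
t: 18.95
tool_pos: [0.4904, -0.0515, 0.0354]
orientation: [-2.06, -2.372, 0.0]
force: [-2.9, 0.2, 4.6]
opening: 0.0499
gripper_force: 50.0
```

Run:
```python
from h import *
go((.491,-.052,.15,.14),(.602,.288,.19,.4))
```

```text
t 18.95 tcp [ 0.4904 -0.0515  0.0354] phi 0.141 q6 -0.35 q1 -0.21 tilt [-0. -0. -1.] open 0.0499 F [-2.9  0.2  4.6]
   [  -0.6    0.5 -114.6] yaw 0.1
   [ 320.5  158.1 -154.7] yaw -14.8
```

Run:
```python
from h import *
go((.622,.2235,.19,.3))
```

```text
t 18.95 tcp [ 0.4904 -0.0515  0.0354] phi 0.141 q6 -0.35 q1 -0.21 tilt [-0. -0. -1.] open 0.0499 F [-2.9  0.2  4.6]
   [ 253.8  168.9 -154.7] yaw -9.1
```

Request:
play_rows(increments="0 0 -8 0 1;0 0 -25 0 1;0 0 -60 0 1;0 0 -100 0 1;0 0 -135 0 1;20 13 -155 -1 1;50 33 -155 -2 1;85 57 -155 -3 1;122 81 -155 -4 1;159 106 -155 -6 1;195 130 -155 -7 1;225 150 -155 -8 1;245 163 -155 -9 1;254 169 -155 -9 1;254 169 -155 -9 1;254 169 -155 -9 1")

```text
t: 20.55
tool_pos: [0.6216, 0.2227, 0.1896]
orientation: [-1.868, -2.525, 0.002]
force: [-0.1, -0.5, -3.9]
opening: 0.0498
gripper_force: 50.0
```

Run:
```python
from h import *
import pickle
c,im=shot("wrist","w8")
m=near("wrist","spindle",(.602,.288),.01); p,f=fit("spindle",[(c,m)],(.602,.288,0)); print(p,f,m.sum())
p2,f=fit("spindle",pickle.load(open("O.pkl","rb"))["spindle"]+[(c,m)],(.602,.288,0)); print(p2,f)
print(proj(c,[[*p[:2],.037],[*p[:2],.01]]))
go((p[0],p[1],.19,.3),(p[0],p[1],.03,.3))
s=sil(c,"spindle",p,0); o=im.copy(); o[s^(cv2.erode(s.astype(np.uint8),np.ones((3,3)))>0)]=(0,0,255); cv2.imwrite("pics/w8o.png",o)
```

```text
[0.60271214 0.28744045 0.07884187] 0.05136028476989574 3735
[0.60224256 0.28847028 0.11374897] 0.07706653260917522
[[318.08741158 123.65666586]
 [318.0352447  123.02373396]]
t 20.65 tcp [0.6218 0.2223 0.1901] phi 0.296 q6 -0.03 q1 0.27 tilt [-0. -0. -1.] open 0.0501 F [-0.6 -0.1 -4.8]
   [67.9  0.8  0.1] yaw -0.2
   [ 67.9   0.9 160.1] yaw -0.2
```

View pics/w8o.png

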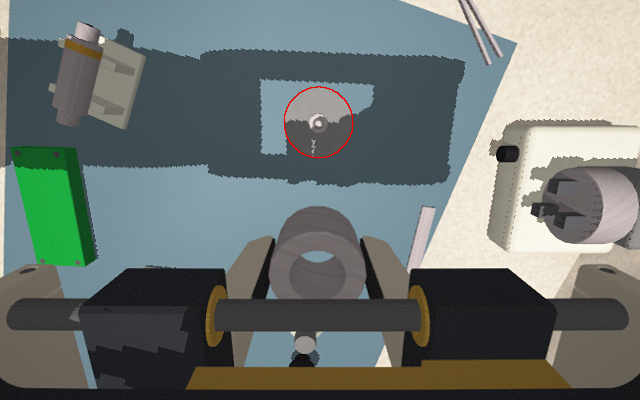

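The spindle outline at (319,122) matches, with the pin in the centre. Moving over it, then lowering.

Request:
play_rows(increments="15 0 0 0 1;35 1 0 0 1;55 1 0 0 1;66 1 0 0 1;69 1 10 0 1;69 1 40 0 1;69 1 75 0 1;69 1 105 0 1;69 1 125 0 1;69 1 140 0 1;69 1 150 0 1;69 1 157 0 1;69 1 161 0 1;69 1 162 0 1;69 1 162 0 1")

```text
t: 22.15
tool_pos: [0.6034, 0.2902, 0.029]
orientation: [1.867, 2.526, 0.002]
force: [0.5, -0.1, -3.9]
opening: 0.05
gripper_force: 50.0
```

Request:
play_rows(increments="0 0 1 0 1;0 0 2 0 1;0 0 2.6 0 1;0 0 3 0 1;0 0 3 0 1")

```text
t: 22.65
tool_pos: [0.6029, 0.29, 0.0255]
orientation: [1.867, 2.526, 0.0]
force: [-0.6, -0.7, -2.4]
opening: 0.05
gripper_force: 50.0
```

Request:
play_rows(increments="0 0 0.5 0 1;0 0 1 0 1;0 0 1 0 1")

```text
t: 22.95
tool_pos: [0.603, 0.29, 0.0254]
orientation: [1.867, 2.526, 0.0]
force: [-5.9, -1.9, 7.1]
opening: 0.0499
gripper_force: 50.0
```

Seated. Releasing it and lifting.

Request:
play_rows(increments="0 0 0 0 0;0 0 0 0 -0.3;0 0 0 0 -1;0 0 0 0 -1;0 0 0 0 -1;0 0 -10 0 -1;0 0 -40 0 -1;0 0 -85 0 -1;0 0 -125 0 -1;0 0 -155 0 -1;0 0 -155 0 -1;0 0 -155 0 -1")

```text
t: 24.15
tool_pos: [0.6036, 0.2902, 0.181]
orientation: [1.866, 2.525, 0.004]
force: [0.0, -0.1, -0.6]
opening: 0.0931
gripper_force: 0.0
```

Run:
```python
from h import *
c,im=shot("wrist","w9"); m=near("wrist","stop",(.603,.288),.05).astype(np.uint8)
cs,_=cv2.findContours(m,cv2.RETR_EXTERNAL,cv2.CHAIN_APPROX_NONE); m=cv2.drawContours(m*0,cs,-1,1,-1)>0
for z in(.01,.02): print(z,*fit("stop",[(c,m)],(.603,.288,0),z))
go((.482,-.014,.18,.15))
```

```text
0.01 [0.60364188 0.28831402 0.06565911] 0.04896338773709752
0.02 [ 0.60255739  0.29187809 -0.05936809] 0.10170195101701951
t 24.25 tcp [0.6021 0.2896 0.1778] phi 0.298 q6 0.07 q1 0.37 tilt [-0.002 -0.001 -1.   ] open 0.0929 F [ 0.1 -1.5 -0.1]
   [-255.  -203.9   -1.7] yaw 8.5
```

Request:
play_rows(increments="-20 -15 -5 1 -1;-50 -38 -15 2 -1;-85 -64 -25 3 -1;-122 -92 -30 4 -1;-159 -120 -30 5 -1;-196 -148 -30 7 -1;-230 -174 -30 8 -1;-258 -193 -30 8.5 -1;-275 -204 -30 8.5 -1;-275 -204 -30 8.5 -1;-275 -204 -30 8.5 -1")

```text
t: 25.35
tool_pos: [0.4879, -0.0327, 0.2079]
orientation: [-2.05, -2.378, 0.001]
force: [0.6, -0.7, 0.3]
opening: 0.093
gripper_force: 0.0
```

Run:
```python
from h import *
c,im=shot("wrist","w10")
m=near("wrist","riser",(.483,-.015),.01); p,f=fit("riser",[(c,m)],(.482,-.015,.15)); print(p,f,m.sum())
go((p[0],p[1],.004,p[2]))
s=sil(c,"riser",p,0); o=im.copy(); o[s^(cv2.erode(s.astype(np.uint8),np.ones((3,3)))>0)]=(0,0,255); cv2.imwrite("pics/w10o.png",o)
```

```text
[ 0.48277233 -0.01529512  0.18403845] 0.026955848179705644 6289
t 25.45 tcp [ 0.4884 -0.0319  0.2084] phi 0.150 q6 -0.32 q1 -0.17 tilt [-0.001  0.001 -1.   ] open 0.0932 F [ 0.4 -0.9  0.5]
   [ 17.   -2.8 204.4] yaw -1.9
```

View pics/w10o.png

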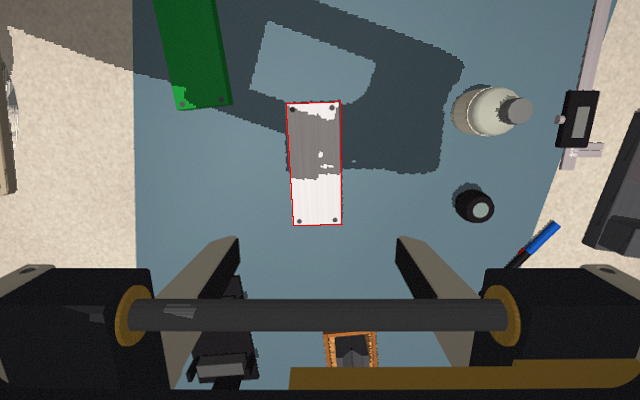

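The riser outline fits, spanning (286–342, 101–226). Gripping it at its middle.

Request:
play_rows(increments="10 -2 45 -1 -1;17 -3 90 -2 -1;17 -3 135 -2 -1;17 -3 170 -2 -1;17 -3 190 -2 -1;17 -3 199 -2 -1;17 -3 204 -2 -1;17 -3 204 -2 -1;17 -3 204 -2 1;17 -3 204 -2 1;17 -3 204 -2 1;17 -3 204 -2 1;17 -3 204 -2 1;17 -3 204 -2 1;17 -3 204 -2 1;17 -3 204 -2 1", force=55)

```text
t: 27.05
tool_pos: [0.4829, -0.0166, 0.0055]
orientation: [-2.007, -2.417, 0.001]
force: [-2.9, 0.5, 5.8]
opening: 0.0594
gripper_force: 55.0
```

Run:
```python
from h import *
go((.483,-.015,.16,.184),(.403,-.18,.18,.255),(.378,-.276,.18,.255))
```

```text
t 27.05 tcp [ 0.4829 -0.0166  0.0055] phi 0.184 q6 -0.32 q1 -0.14 tilt [-0. -0. -1.] open 0.0594 F [-2.9  0.5  5.8]
   [   1.5    0.3 -154.5] yaw 0.0
   [-146.  -108.6 -174.5] yaw -4.0
   [-235.8 -150.8 -174.4] yaw -4.0
```

Run:
```python
from h import *
go((.406,-.385,.23,.255))
```

```text
t 27.05 tcp [ 0.4829 -0.0166  0.0055] phi 0.184 q6 -0.32 q1 -0.14 tilt [-0. -0. -1.] open 0.0594 F [-2.9  0.5  5.8]
   [-348.1 -143.3 -224.4] yaw -4.0
```

Request:
play_rows(increments="0 0 -6 0 1;0 0 -20 0 1;0 0 -50 0 1;0 0 -90 0 1;0 0 -130 0 1;-20 -8 -165 0 1;-50 -21 -195 -1 1;-85 -35 -215 -1 1;-120 -49 -224 -2 1;-155 -64 -224 -2 1;-190 -78 -224 -3 1;-225 -93 -224 -3 1;-260 -107 -224 -4 1;-295 -121 -224 -4 1;-325 -134 -224 -4 1;-342 -141 -224 -4 1;-348 -143 -224 -4 1;-348 -143 -224 -4 1;-348 -143 -224 -4 1")

```text
t: 28.95
tool_pos: [0.4067, -0.3836, 0.2292]
orientation: [-1.921, -2.486, -0.001]
force: [0.0, -0.3, -5.5]
opening: 0.0593
gripper_force: 55.0
```

Run:
```python
from h import *
import pickle
c,im=shot("wrist","w11")
m=near("wrist","rest",(.378,-.276),.01); ign=np.zeros((400,640),bool)
r=near("wrist","riser",(.406,-.385),.22)
if r is not None: ign=cv2.dilate(r.astype(np.uint8),np.ones((7,7)))>0
ign[240:]=True
p,f=fit("rest",[(c,m,ign)],(.378,-.276,.255)); print(p,f,m.sum())
p2,f2=fit("rest",pickle.load(open("O.pkl","rb"))["rest"][1:]+[(c,m,ign)],(.378,-.276,.255)); print(p2,f2)
go((*p[:2],.23,p[2]),(*p[:2],.05,p[2]))
s=sil(c,"rest",p,0); o=im.copy(); o[s^(cv2.erode(s.astype(np.uint8),np.ones((3,3)))>0)]=(0,0,255)
for y in(-48,48):
  for u in proj(c,np.array([[sx*np.cos(p[2])*.033-np.sin(p[2])*(y+d)/1000+p[0],sx*np.sin(p[2])*.033+np.cos(p[2])*(y+d)/1000+p[1],.024] for sx in(-1,1) for d in(-10,10)])): cv2.circle(o,tuple(int(v) for v in np.round(u)),2,(0,255,255),-1)
cv2.imwrite("pics/w11o.png",o)
```

```text
[ 0.37847534 -0.27323807  0.26276864] 0.038108454312553386 9270
[ 0.37912719 -0.27599846  0.26075196] 0.11251958980979898
t 29.10 tcp [ 0.4068 -0.3836  0.2293] phi 0.256 q6 -1.10 q1 -0.85 tilt [ 0.  0. -1.] open 0.0595 F [ 0.4 -1.  -4.6]
   [113.9   0.5  -0.7] yaw -0.4
   [113.9   0.5 179.3] yaw -0.4
```

View pics/w11o.png

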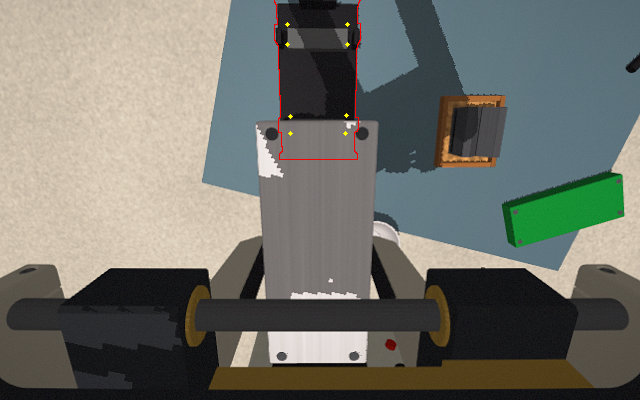

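The rest's outline and bars, at (318,35) and (318,125), match to within about 2 mm. Moving over and lowering.

Request:
play_rows(increments="15 0 0 0 1;40 0 0 0 1;70 0 0 0 1;95 1 0 -0.3 1;107 1 10 -0.3 1;111 1 35 -0.3 1;111 1 70 -0.3 1;111 1 105 -0.3 1;111 1 135 -0.3 1;111 1 158 -0.3 1;111 1 174 -0.3 1;111 1 184 -0.3 1;111 1 190 -0.3 1;111 1 194 -0.3 1;111 1 196 -0.3 1;111 1 196 -0.3 1")

```text
t: 30.7
tool_pos: [0.3796, -0.2773, 0.0336]
orientation: [1.915, 2.49, -0.0]
force: [0.1, 0.3, -4.9]
opening: 0.0592
gripper_force: 55.0
```

Request:
play_rows(increments="0 0 1 0 1;0 0 2 0 1;0 0 3 0 1;0 0 3.7 0 1;0 0 4.4 0 1;0 0 4.4 0 1")

```text
t: 31.3
tool_pos: [0.3793, -0.2771, 0.0294]
orientation: [-1.915, -2.49, 0.0]
force: [-3.7, 2.4, 4.8]
opening: 0.0595
gripper_force: 55.0
```

Request:
play_rows(increments="0 0 0 0 -0.3;0 0 0 0 -0.7;0 0 0 0 -1;0 0 0 0 -1;0 0 0 0 -1;0 0 -10 0 -1;0 0 -40 0 -1;0 0 -85 0 -1;0 0 -130 0 -1;0 0 -170 0 -1;-40 0 -190 0 -1;-80 0 -200 0 -1;-110 0 -200 0 -1;-110 0 -200 0 -1;-110 0 -200 0 -1")

```text
t: 32.8
tool_pos: [0.4073, -0.3835, 0.2288]
orientation: [-1.916, -2.489, -0.001]
force: [-0.2, 0.6, -0.3]
opening: 0.0927
gripper_force: 0.0
```

Run:
```python
from h import *
print(robot.read_state()["t"])
c,im=shot("wrist","w12"); ct,it=shot("top","t12"); cs,is_=shot("side","s12")
m=near("wrist","riser",(.379,-.276),.03); p,f=fit("riser",[(c,m)],(.379,-.276,.26),.024); print(p,f)
for n in("top","side"):
  for q in "bottle eyepiece shaft vblock stop riser".split(): print(n,q,[np.round(r["centre"],3).tolist() for r in robot.landmark_of(n,q)][:2])
a=cv2.resize(im[0:300,200:500],None,fx=1.3,fy=1.3); b=cv2.resize(is_[130:350,150:450],(532,390)); o=np.hstack([a,b[:, :400]])
cv2.imwrite("pics/fin.png",o)
```

```text
32.8
[ 0.37994962 -0.27647304  0.25881345] 0.031184518673733508
top bottle [[0.65, 0.08, -0.0]]
top eyepiece [[0.362, 0.263, 0.044]]
top shaft [[0.367, 0.262, 0.044]]
top vblock [[0.575, -0.281, 0.006]]
top stop [[0.603, 0.292, 0.01], [0.37, 0.266, -0.003]]
top riser [[0.332, 0.105, -0.003], [0.215, 0.308, 0.002]]
side bottle [[0.651, 0.077, -0.0]]
side eyepiece [[0.676, -0.034, 0.001]]
side shaft [[0.369, 0.265, 0.049], [0.369, 0.257, 0.0]]
side vblock [[0.578, -0.281, 0.007]]
side stop [[0.601, 0.291, 0.008]]
side riser [[0.332, 0.105, 0.003], [0.214, 0.308, 0.002]]
```

View pics/fin.png

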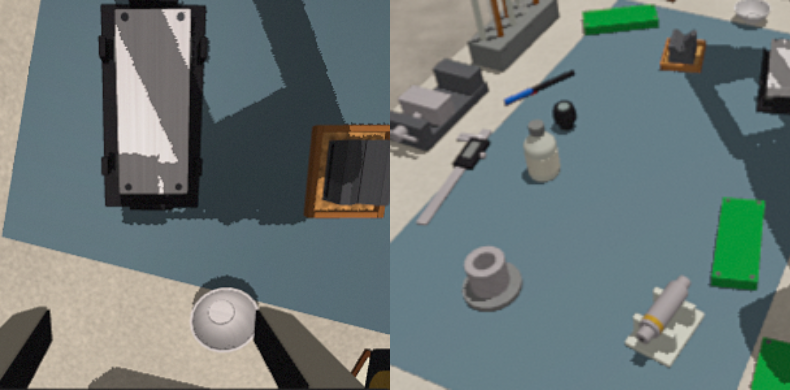

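The plate lies square within the rest's lips. The stop is down on the spindle base, the shaft in the cradle, the V-block in its case, and the bottle and eyepiece haven't moved. Handing in.

```bash
python3 -c "
from plant import robot
print(robot.close_job())"
```

```text
the job is handed in; nothing more can be done
None
```

The set-up is taken apart and the job handed in: shaft in the cradle, V-block square in its case, stop down on the spindle base, and riser plate on the rest; the bottle and eyepiece were left untouched, and it took about 33 s of the 120 s (no verdict was returned).

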